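# Find and mark where a bent bell ring rubs on the truing stand

### The job

The brass bell ring on the truing stand is bent and rubs the blue felt shoe at one place in its turn, which cannot be seen. Turn the ring round by its black crank knob, feel where it drags hardest, and leave it standing there with the knob let go; then press the red marking plunger fully down to mark that spot, and let go of it. Do not press the plunger with any other part of the ring at the shoe, never lean hard on the bracket or plunger, and leave the other things on the bench alone.

Things in the scene. Friction and masses are not known exactly. Their poses are not given: they have to be found in the camera images.
- stand: Truing stand: fixed green base plate 190 (x) by 270 (y) by 18 mm, reaching from y -100 to +170 mm; origin on the table on the axis of the turntable, z up. The bracket with the shoe and the plunger stands on its +y side.
- wheel: Turntable: aluminium disc with a brass bell ring (150 mm outside diameter) clamped on it, turning all the way round, either way and without stops, about the stand's vertical axis. Origin on that axis at table height. It carries the crank knob 50 mm off the axis towards its own +x. It stays where it is let go; its bearing drag is about 1 N at the knob.
- wheel_axis (a point): Point on the turntable's axis at the ring's top edge, 54 mm above the table. At one hidden place the ring is bent out 2.5 mm and rubs on the shoe: over 0.2 rad of turn the drag at the knob rises to some 12 N at the worst point, then falls over the next 0.2 rad. It starts at least 0.6 rad from the shoe, anywhere round. Park it with the worst point within 0.1 rad of the shoe.
- bracket: Grey bracket block 50 (x) by 42 (y) by 50 mm, fixed on the stand, its centre 136 mm from the axis on the stand's +y side, top 68 mm above the table; origin on the turntable's axis at table height, axes as the stand's. It carries the sprung blue felt shoe (20 mm round, facing the axis, standing still apart from a few mm of give) that the ring may rub on, and the plunger on its top.
- knob_centre (a point): Centre of the black crank knob: upright, round, 20 mm across and 50 mm tall (88 to 138 mm above the table), 50 mm from the turntable's axis. The knob spins freely on its own post, so a grasp from above may keep its heading while the knob goes round.
- plunger_top (a point): Centre of the top face of the red marking plunger, 28 mm across, on the bracket 138 mm from the axis, 86 mm above the table when up. It is pressed straight down.
- plunger (a joint): Travel of the plunger in m: 0 up, 0.006 fully down; it springs back. Takes 1.5 N to start and 5 N fully down; counts as pressed from 0.005.
- tape: Bystander: blue tape roll lying flat, 76 mm across, 19 mm high, origin under its centre.
- barrel: Bystander: black clarinet barrel standing upright, 34 mm across, 64 mm high, origin under its centre.
- oil_bottle: Bystander: white oil bottle with blue cap, 34 mm across, 85 mm high, origin under its centre.
- shellac_bottle: Bystander: amber bottle with yellow cap, 42 mm across, 95 mm high, origin under its centre.
- driver: Bystander: orange screwdriver lying along its x, 150 mm long.
- joint_tube: Bystander: black clarinet joint lying along its x, 28 mm across, about 220 mm long, origin under its middle.
- cork_block: Bystander: cork block 60 by 40 by 22 mm, origin under its centre.

How it is judged:
By the outcome, as a careful person would: the job done as asked, in the order asked, and still so for the second after the job is handed in, with the robot touching nothing.
It also fails if it takes over 72 s, if anything falls off the work surface, if the arm or the gripper's body presses on something with over 40 N, if the wrist force passes 120 N, or if a joint passes its speed limit or range.

### The arm

A 6-joint arm with a two-finger parallel gripper is mounted at the origin on the work surface. World frame = base frame: x ahead of the robot, y to its left, z up, the work surface at z = 0. Lengths are in m, angles in rad, forces in N, time in s.
With the tool pointing down it reaches from about 0.275 to 0.75 m from the base axis. Payload 10.2 kg.
Tool frame: the origin (TCP) lies midway between the tips of the shut fingers; the grasp point (between the pads) lies 19 mm behind it; z points along the fingers, y is the line along which they close (so a half turn about z gives the same grasp; the last joint's range is limited). The gripper opens to 85 mm and grips with 20 to 120 N. Pads are 22 mm wide; open, the fingers measure 114 mm over their backs; the gripper's body (76 mm by 85 mm) begins 54 mm behind the grasp point. The pads swing forward as they close: fully open they stand 13 mm farther back than shut.
Start: joints at [-1.411, 0.313, 1.498, -0, 1.331, -0.223], TCP at [0.196, -0.487, 0.21] pointing down, gripper open.
Joint ranges: [-2.94, 2.94], [-0.97, 2.17], [0.19, 2.56], [-1.23, 4.37], [0.02, 3.11], [-2.88, 2.88]. Speed limits (rad/s): [2.39, 2.39, 3.01, 3.14, 3.14, 3.14].

### API

Orientations are given as a unit quaternion [w, x, y, z].
In Python, from cell import read_state, camera, close_job gives the robot as it stands. The module is installed in compiled form; this text tells all that it offers.
- The arm moves only by the shell command python3 -m pendant 'ROWS' [FORCE]. ROWS is JSON, a list that holds one entry, the list of rows, each a list of 7 numbers: the shift along the tool's x, y, z in m, then the turn, a rotation vector about the tool's x, y, z in degrees, then the opening, from -1 (shut) to 1 (fully open). In form: [[[dx, dy, dz, wx, wy, wz, fingers], ...]]. A call has 1 to 10 rows; each row is the pose to reach, as a shift and turn from the pose commanded when the call began, along the tool's axes at that moment; what a row does not reach only later rows make up. A row lasts 1/8 s, in which the tool goes at most 62.5 mm and 10.7 degrees, less where a joint would pass 70% of its speed; a pose out of reach is approached as far as the arm can. A call with a gripper value outside its range is refused whole. The fingers move at their own pace and stop on an object; FORCE is the grip in N (left out, the last holds). Time passes only in rows, so rows that repeat a pose let the fingers close. It gives the time, the measured TCP pose, the force, the opening and the grip force at its end, in the units of the state.
- read_state(): the state, without advancing time (a new reading comes with each control period).
- camera(name): name is "scene" or "top" or "wrist"; returns a dict with "pixels" (384x512x3 uint8, red, green, blue), "camera_matrix" (3x3 intrinsics, pixels), "pose" (4x4, takes a point from camera to world coordinates); the wrist camera has in their place "hand_eye" (4x4, takes a point from camera to tool coordinates, whose origin is the TCP and whose axes are the flange's). Camera axes: x right, y down, z forward; pixel columns grow to the right and rows downward; lengths in m; the calibration is good to about 2 mm. A picture is of the moment at which its call begins: read the wrist's pose just before it. There is no depth.
- close_job(): hands the job in; it is judged then, once.
The state is a dict: "time_s": time; "q": joint angles; "qvel": joint speeds; "tau": joint torques, N m; "tool_pos": TCP position; "tool_rot": TCP orientation; "force": force on the tool from outside, world axes, zero at the start; "wrist_torque": the same for the moment, N m; "width": finger opening in m; "finger_force": force on a finger pad.
Only numpy, scipy, OpenCV 4.12 (cv2) and the standard library are available. Lean on these libraries where they do the work, as an engineer would, in place of code of your own. Each camera call takes 0.05 s, during which the arm holds its last target. There are 200 camera calls.

## Working session

There is one attempt and no reset: what is moved stays moved. The work goes in short steps, Python scripts to look and compute and a shell command to move; the robot and the scene stay as the last step left them, time stands still between calls to the robot, and variables do not carry over. Pictures are saved under pics/ and viewed, at most 10 in all, crops included, and the job is handed in when it is done.

```bash
mkdir -p pics
python3 - <<'E'
from cell import *
import cv2
s=read_state();print({k:s[k] for k in s})
for n in("scene","top"):
    c=camera(n);print(n,c["camera_matrix"],c["pose"])
    cv2.imwrite(f"pics/{n}.png",cv2.resize(c["pixels"][:,:,::-1],(800,600),interpolation=cv2.INTER_CUBIC))
E
```

```text
{'time_s': 0.0, 'q': array([-1.41138604e+00,  3.13453955e-01,  1.49843772e+00,  4.89178903e-05,
        1.33103331e+00, -2.23358314e-01]), 'qvel': array([ 0.00052842,  0.0015348 ,  0.00063249, -0.00132977, -0.00045928,
        0.0006896 ]), 'tau': array([-1.20932593e-03, -4.12266147e+01, -2.59745497e+01, -2.06455156e-04,
        4.16921495e-03, -9.66195614e-06]), 'tool_pos': array([ 0.19605661, -0.48670548,  0.20943284]), 'tool_rot': array([-6.65068109e-04,  9.81742746e-01,  1.90212344e-01,  4.50396985e-05]), 'force': array([ 0.38337356, -0.21160816,  0.34202111]), 'wrist_torque': array([-0.05397571, -0.01306876,  0.04003537]), 'finger_force': 0.0, 'width': 0.08558633313243862}
scene [[357.41501257   0.         256.39022669]
 [  0.         357.41501257 194.14813995]
 [  0.           0.           1.        ]] [[-0.41334083  0.47605021 -0.7762252   1.38570237]
 [ 0.91055065  0.20967899 -0.35627551  0.37140271]
 [-0.00684692 -0.85405557 -0.52013672  0.65982861]
 [ 0.          0.          0.          1.        ]]
top [[379.35331494   0.         259.50744092]
 [  0.         379.35331494 186.32751915]
 [  0.           0.           1.        ]] [[-0.02696208 -0.99088294  0.13200015  0.44756116]
 [-0.99927722  0.02317659 -0.03013109 -0.00131968]
 [ 0.02679707 -0.13271714 -0.99079164  1.11885862]
 [ 0.          0.          0.          1.        ]]
```

View pics/top.png

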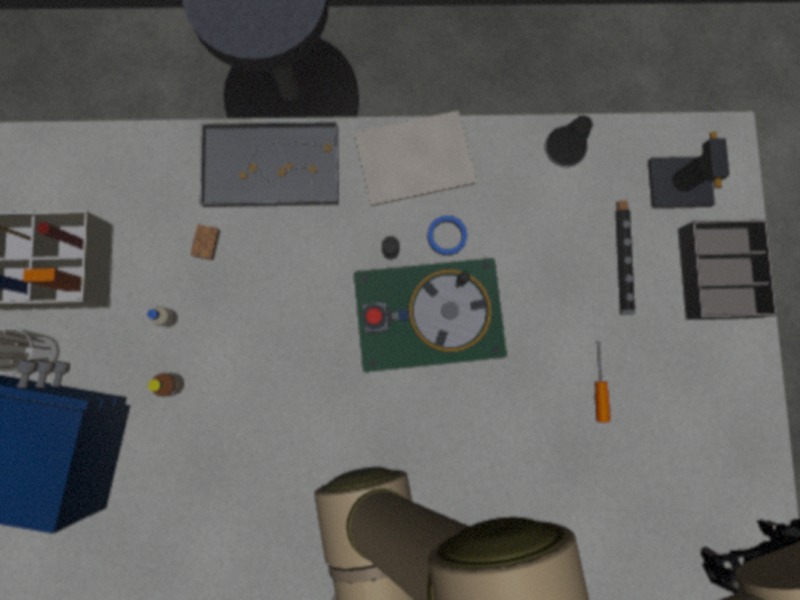

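View pics/scene.png

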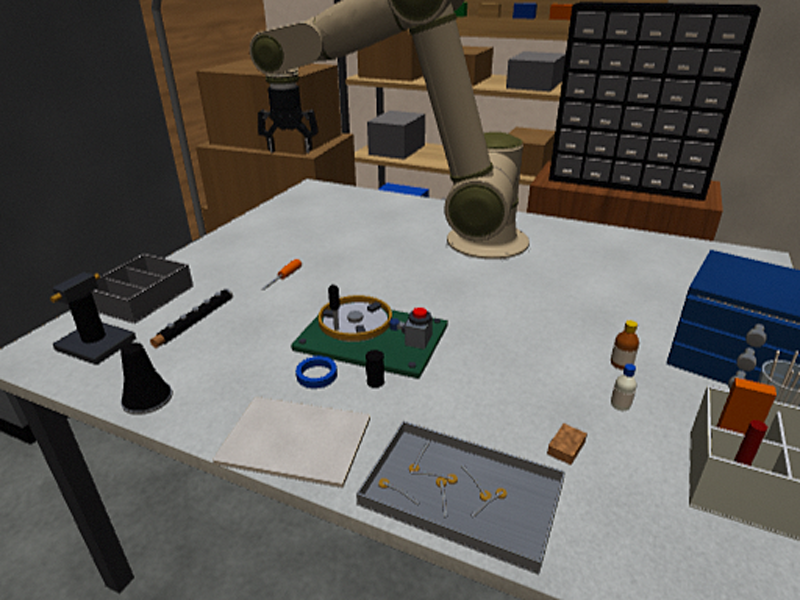

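The top view shows the ring centred near (450,310), the red plunger at (374,316) and the knob near (462,280). Next I'll enlarge that area and compute positions.

```bash
cat > h.py <<'E'
import numpy as np,cv2
from cell import *
def proj(c,u,v,z,pose=None):
    P=c["pose"] if pose is None else pose
    d=P[:3,:3]@np.linalg.solve(c["camera_matrix"],[u,v,1]); o=P[:3,3]
    return o+d*(z-o[2])/d[2]
E
python3 - <<'E'
from h import *
c=camera("top");s=.64
for n,u,v,z in(("ring",450,310,.054),("plung",374,316,.086),("knobtop",463,278,.138),("base c1",355,271,.018),("c2",494,259,.018),("c3",506,356,.018),("c4",364,370,.018)):
    print(n,proj(c,u*s,v*s,z).round(4))
a=c["pixels"][155:245,220:330,::-1]
d=camera("scene");b=d["pixels"][170:245,180:290,::-1]
f=lambda x:cv2.resize(x,None,fx=7,fy=7,interpolation=cv2.INTER_CUBIC)
cv2.imwrite("pics/a.png",cv2.resize(f(a),(770,600) if 0 else None,fx=.93,fy=.93))
E
```

```text
ring [ 0.5531 -0.1133  0.054 ]
plung [0.5427 0.0234 0.086 ]
knobtop [ 0.5982 -0.1284  0.138 ]
base c1 [0.6346 0.059  0.018 ]
c2 [ 0.6518 -0.2043  0.018 ]
c3 [ 0.4685 -0.2181  0.018 ]
c4 [0.4498 0.0454 0.018 ]
```

View pics/a.png

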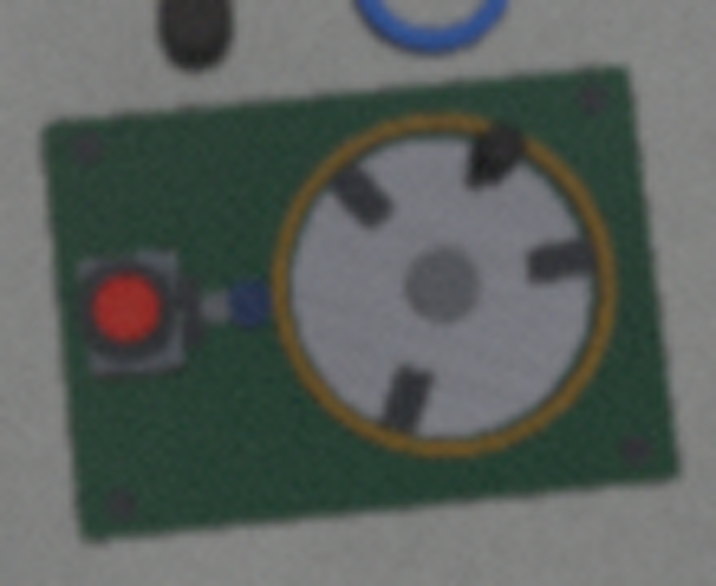

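Run:
```python
from h import *
c=camera("top")
f=lambda x,y,z:proj(c,220+x/6.51,155+y/6.51,z)
r=f(443.5,285,.054);k=f(505,143,.138);p=f(127,306,.086)
print(r,k,p,k-r,np.linalg.norm((k-r)[:2]),np.linalg.norm((p-r)[:2]),np.arctan2(-(p-r)[0],(p-r)[1]))
from scipy.spatial.transform import Rotation as R
s=read_state();print(R.from_quat(np.roll(s["tool_rot"],-1)).as_matrix().round(3))
w=camera("wrist");print(w["hand_eye"])
```

```text
[ 0.55204234 -0.11364223  0.054     ] [ 0.60068827 -0.13176552  0.138     ] [0.54329341 0.02301622 0.086     ] [ 0.04864593 -0.01812328  0.084     ] 0.05191222982982004 0.1369382209515172 0.0639331279215956
[[ 0.928  0.374 -0.   ]
 [ 0.374 -0.928  0.001]
 [ 0.    -0.001 -1.   ]]
[[ 1.37031357e-03 -9.47085926e-01 -3.20977213e-01  8.36962401e-02]
 [ 9.99999033e-01  1.22136062e-03  6.65401733e-04  4.76660479e-04]
 [-2.38163690e-04 -3.20977814e-01  9.47086683e-01 -1.63467963e-01]
 [ 0.00000000e+00  0.00000000e+00  0.00000000e+00  1.00000000e+00]]
```

```bash
python3 -m pendant '[[[0.06,-0.02,0,0,0,3,0.3],[0.12,-0.04,0,0,0,7,0.3],[0.18,-0.06,0,0,0,11,0.3],[0.24,-0.08,0,0,0,15,0.3],[0.3,-0.105,0,0,0,19,0.3],[0.36,-0.127,0,0,0,22,0.3],[0.42,-0.148,0,0,0,22,0.3],[0.47,-0.165,0,0,0,22,0.3],[0.508,-0.179,0,0,0,22,0.3],[0.508,-0.179,0,0,0,22,0.3]]]' 20; python3 -m pendant '[[[0,0,0,0,0,0,0.3],[0,0,0,0,0,0,0.3]]]'
cat > look.py <<'E'
from h import *
import sys
from scipy.spatial.transform import Rotation as R
s=read_state();w=camera("wrist")
T=np.eye(4);T[:3,:3]=R.from_quat(np.roll(s["tool_rot"],-1)).as_matrix();T[:3,3]=s["tool_pos"]
P=T@w["hand_eye"];np.savez("w.npz",P=P,K=w["camera_matrix"])
print(s["tool_pos"],s["width"],T[:3,:3].round(3))
cv2.imwrite(sys.argv[1],cv2.resize(w["pixels"][:,:,::-1],(800,600),interpolation=cv2.INTER_CUBIC))
E
python3 look.py pics/w1.png
```

```text
time_s: 1.55
tool_pos: [0.6016, -0.1291, 0.2092]
tool_rot: [-0.0, 1.0, 0.001, -0.0]
force: [-0.7, -0.2, -0.2]
width: 0.0549
finger_force: 0.0
time_s: 1.8
tool_pos: [0.5999, -0.1321, 0.2102]
tool_rot: [0.0, 1.0, -0.001, 0.0]
force: [0.2, 0.1, 0.3]
width: 0.0556
finger_force: 0.0
[ 0.5999169  -0.13211864  0.21021666] 0.055555552806808024 [[ 1.    -0.003  0.   ]
 [-0.003 -1.    -0.   ]
 [ 0.     0.    -1.   ]]
```

View pics/w1.png

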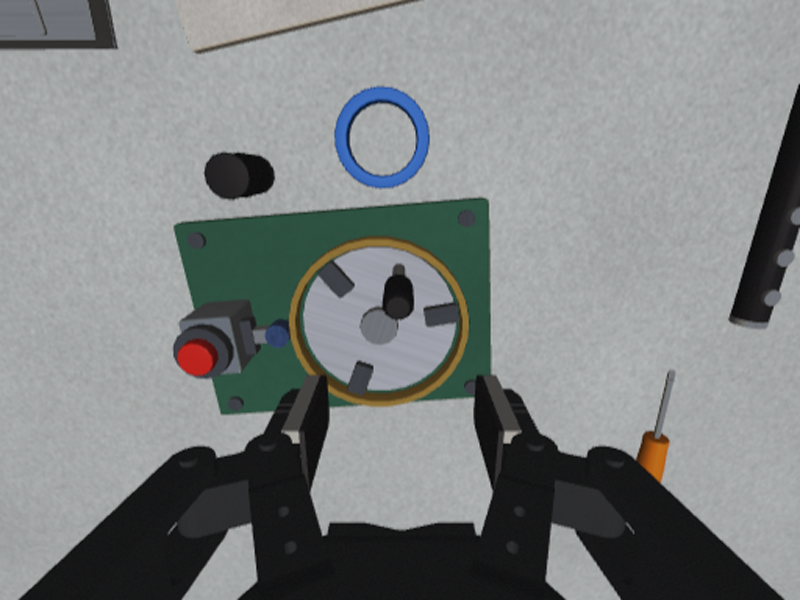

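The wrist view shows the knob's top at (397,305), the ring centred near (379,320) and the plunger's top at (197,357).

Run:
```python
from h import *
d=np.load("w.npz");c={"camera_matrix":d["K"],"pose":d["P"]}
f=lambda u,v,z:proj(c,u*.64,v*.64,z)
r=f(379,321,.054);r2=(f(379,237,.054)+f(379,405,.054))/2;k=f(397,305,.138);p=f(197,357,.086)
print(r,r2,k,p,np.linalg.norm((k-r2)[:2]),np.linalg.norm((p-r2)[:2]),(p-r2))
```

```text
[ 0.56273339 -0.11446661  0.054     ] [ 0.55760282 -0.11437448  0.054     ] [ 0.60472628 -0.13011485  0.138     ] [0.54572123 0.02289364 0.086     ] 0.049682790264946264 0.13778138194602538 [-0.01188159  0.13726812  0.032     ]
```

```bash
python3 -m pendant '[[[0.003,-0.001,0.05,0,0,0,0.3],[0.003,-0.001,0.09,0,0,0,0.3],[0.003,-0.001,0.106,0,0,0,0.3],[0.003,-0.001,0.106,0,0,0,-0.3],[0.003,-0.001,0.106,0,0,0,-0.8],[0.003,-0.001,0.106,0,0,0,-1],[0.003,-0.001,0.106,0,0,0,-1],[0.003,-0.001,0.106,0,0,0,-1],[0.003,-0.001,0.106,0,0,0,-1]]]' 25; python3 -c "
from cell import *;print(read_state()['wrist_torque'])"
```

```text
time_s: 2.98
tool_pos: [0.6042, -0.1306, 0.106]
tool_rot: [0.001, 1.0, -0.001, 0.001]
force: [-2.1, 0.0, 6.4]
width: 0.0179
finger_force: 24.6
[0.07555023 0.28722066 0.04086102]
```

Run:
```python
import numpy as np
p0=np.arctan2(-.0166,.0478);a=p0+np.radians(np.arange(0,361,10))
x,y=.0503*np.cos(a),-.0503*np.sin(a)
print(np.degrees(p0))
for i in range(36):print(i,f"{x[i+1]-x[i]:.4f},{y[i+1]-y[i]:.4f}",end="  ")
```

```text
-19.15110876839242
0 0.0021,-0.0085  1 0.0006,-0.0087  2 -0.0009,-0.0087  3 -0.0024,-0.0084  4 -0.0038,-0.0079  5 -0.0051,-0.0071  6 -0.0063,-0.0061  7 -0.0073,-0.0049  8 -0.0080,-0.0036  9 -0.0085,-0.0021  10 -0.0087,-0.0006  11 -0.0087,0.0009  12 -0.0084,0.0024  13 -0.0079,0.0038  14 -0.0071,0.0051  15 -0.0061,0.0063  16 -0.0049,0.0073  17 -0.0036,0.0080  18 -0.0021,0.0085  19 -0.0006,0.0087  20 0.0009,0.0087  21 0.0024,0.0084  22 0.0038,0.0079  23 0.0051,0.0071  24 0.0063,0.0061  25 0.0073,0.0049  26 0.0080,0.0036  27 0.0085,0.0021  28 0.0087,0.0006  29 0.0087,-0.0009  30 0.0084,-0.0024  31 0.0079,-0.0038  32 0.0071,-0.0051  33 0.0061,-0.0063  34 0.0049,-0.0073  35 0.0036,-0.0080
```

```bash
(
python3 -m pendant '[[[0.0021,-0.0085,0,0,0,0,-1]]]' 30
python3 -m pendant '[[[0.0006,-0.0087,0,0,0,0,-1]]]'
python3 -m pendant '[[[-0.0009,-0.0087,0,0,0,0,-1]]]'
python3 -m pendant '[[[-0.0024,-0.0084,0,0,0,0,-1]]]'
python3 -m pendant '[[[-0.0038,-0.0079,0,0,0,0,-1]]]'
python3 -m pendant '[[[-0.0051,-0.0071,0,0,0,0,-1]]]'
) | grep -E "pos|^force"
```

```text
tool_pos: [0.6064, -0.1228, 0.106]
force: [-0.8, -0.7, 6.8]
tool_pos: [0.6073, -0.1136, 0.1061]
force: [-0.9, -2.1, 6.3]
tool_pos: [0.6065, -0.1047, 0.106]
force: [-0.4, -1.4, 6.4]
tool_pos: [0.6042, -0.0963, 0.106]
force: [-0.7, -0.6, 6.4]
tool_pos: [0.6004, -0.0883, 0.106]
force: [0.1, -0.3, 6.0]
tool_pos: [0.5954, -0.0811, 0.106]
force: [1.0, -1.0, 6.0]
```

```bash
(
python3 -m pendant '[[[-0.0063,-0.0061,0,0,0,0,-1]]]'
python3 -m pendant '[[[-0.0073,-0.0049,0,0,0,0,-1]]]'
python3 -m pendant '[[[-0.0080,-0.0036,0,0,0,0,-1]]]'
python3 -m pendant '[[[-0.0085,-0.0021,0,0,0,0,-1]]]'
python3 -m pendant '[[[-0.0087,-0.0006,0,0,0,0,-1]]]'
python3 -m pendant '[[[-0.0087,0.0009,0,0,0,0,-1]]]'
python3 -m pendant '[[[-0.0084,0.0024,0,0,0,0,-1]]]'
python3 -m pendant '[[[-0.0079,0.0038,0,0,0,0,-1]]]'
python3 -m pendant '[[[-0.0071,0.0051,0,0,0,0,-1]]]'
python3 -m pendant '[[[-0.0061,0.0063,0,0,0,0,-1]]]'
python3 -m pendant '[[[-0.0049,0.0073,0,0,0,0,-1]]]'
python3 -m pendant '[[[-0.0036,0.0080,0,0,0,0,-1]]]'
) | grep -E "pos|^force" | tee -a log.txt
```

```text
tool_pos: [0.5891, -0.0749, 0.106]
force: [1.0, 0.3, 5.8]
tool_pos: [0.5818, -0.0699, 0.106]
force: [0.7, 0.2, 6.3]
tool_pos: [0.5737, -0.0662, 0.106]
force: [1.4, 0.2, 5.8]
tool_pos: [0.5652, -0.0641, 0.106]
force: [1.1, 0.4, 6.5]
tool_pos: [0.5564, -0.0634, 0.106]
force: [1.7, 1.6, 7.7]
tool_pos: [0.5476, -0.0643, 0.106]
force: [1.5, 1.7, 7.1]
tool_pos: [0.5392, -0.0668, 0.106]
force: [0.2, 1.4, 7.1]
tool_pos: [0.5312, -0.0707, 0.106]
force: [0.6, 0.2, 7.3]
tool_pos: [0.5241, -0.0759, 0.106]
force: [0.4, 1.8, 7.9]
tool_pos: [0.518, -0.0823, 0.106]
force: [0.6, 1.1, 7.3]
tool_pos: [0.5132, -0.0897, 0.106]
force: [0.3, 1.3, 6.9]
tool_pos: [0.5096, -0.0978, 0.106]
force: [2.1, 0.1, 7.4]
```

```bash
(
python3 -m pendant '[[[-0.0021,0.0085,0,0,0,0,-1]]]'
python3 -m pendant '[[[-0.0006,0.0087,0,0,0,0,-1]]]'
python3 -m pendant '[[[0.0009,0.0087,0,0,0,0,-1]]]'
python3 -m pendant '[[[0.0024,0.0084,0,0,0,0,-1]]]'
python3 -m pendant '[[[0.0038,0.0079,0,0,0,0,-1]]]'
python3 -m pendant '[[[0.0051,0.0071,0,0,0,0,-1]]]'
python3 -m pendant '[[[0.0063,0.0061,0,0,0,0,-1]]]'
python3 -m pendant '[[[0.0073,0.0049,0,0,0,0,-1]]]'
python3 -m pendant '[[[0.0080,0.0036,0,0,0,0,-1]]]'
python3 -m pendant '[[[0.0085,0.0021,0,0,0,0,-1]]]'
python3 -m pendant '[[[0.0087,0.0006,0,0,0,0,-1]]]'
python3 -m pendant '[[[0.0087,-0.0009,0,0,0,0,-1]]]'
python3 -m pendant '[[[0.0084,-0.0024,0,0,0,0,-1]]]'
python3 -m pendant '[[[0.0079,-0.0038,0,0,0,0,-1]]]'
python3 -m pendant '[[[0.0071,-0.0051,0,0,0,0,-1]]]'
python3 -m pendant '[[[0.0061,-0.0063,0,0,0,0,-1]]]'
) | grep -E "pos|^force" | tee -a log.txt
```

```text
tool_pos: [0.5076, -0.1064, 0.106]
force: [2.1, 1.1, 6.7]
tool_pos: [0.5071, -0.1151, 0.106]
force: [2.1, 0.6, 6.8]
tool_pos: [0.5081, -0.1238, 0.106]
force: [3.7, 2.0, 6.3]
tool_pos: [0.5106, -0.1322, 0.106]
force: [4.1, 3.4, 6.7]
tool_pos: [0.5145, -0.1399, 0.106]
force: [4.3, 5.2, 7.0]
tool_pos: [0.5193, -0.1464, 0.1059]
force: [-1.5, 11.1, 11.5]
tool_pos: [0.5244, -0.1514, 0.1059]
force: [-5.6, 11.0, 14.4]
tool_pos: [0.5323, -0.1571, 0.106]
force: [1.9, 6.1, 7.6]
tool_pos: [0.5409, -0.161, 0.106]
force: [0.5, 5.8, 7.9]
tool_pos: [0.5493, -0.1631, 0.106]
force: [0.0, 6.3, 8.5]
tool_pos: [0.5579, -0.1636, 0.106]
force: [-1.6, 5.2, 9.0]
tool_pos: [0.5664, -0.1628, 0.106]
force: [-2.1, 4.8, 8.7]
tool_pos: [0.5747, -0.1604, 0.1059]
force: [-2.5, 4.3, 9.3]
tool_pos: [0.5826, -0.1567, 0.106]
force: [-4.0, 3.1, 8.9]
tool_pos: [0.5896, -0.1517, 0.106]
force: [-2.9, 2.6, 8.5]
tool_pos: [0.5957, -0.1455, 0.106]
force: [-3.8, 1.8, 8.5]
```

```bash
python3 - <<'E'
import numpy as np
a=np.radians(250.85-3*np.arange(19))
x,y=.0502*np.cos(a),-.0502*np.sin(a)
for i in range(18):print(i,f"{x[i+1]-x[i]:.4f},{y[i+1]-y[i]:.4f}",end="  ")
E
python3 -m pendant '[[[0,0,0,0,0,0,-0.4],[0,0,0,0,0,0,-0.4],[0,0,0,0,0,0,-1],[0,0,0,0,0,0,-1],[0,0,0,0,0,0,-1],[0,0,0,0,0,0,-1]]]' 60
python3 -m pendant '[[[-0.0061,0.0063,0,0,0,0,-1],[-0.0132,0.0114,0,0,0,0,-1],[-0.0211,0.0152,0,0,0,0,-1],[-0.0295,0.0176,0,0,0,0,-1],[-0.0382,0.0185,0,0,0,0,-1],[-0.0469,0.0179,0,0,0,0,-1],[-0.0554,0.0158,0,0,0,0,-1],[-0.0554,0.0158,0,0,0,0,-1]]]'
```

```text
0 -0.0025,-0.0009  1 -0.0024,-0.0011  2 -0.0023,-0.0012  3 -0.0023,-0.0013  4 -0.0022,-0.0014  5 -0.0021,-0.0015  6 -0.0021,-0.0016  7 -0.0020,-0.0017  8 -0.0019,-0.0018  9 -0.0018,-0.0019  10 -0.0017,-0.0020  11 -0.0016,-0.0021  12 -0.0014,-0.0022  13 -0.0013,-0.0023  14 -0.0012,-0.0023  15 -0.0011,-0.0024  16 -0.0010,-0.0024  17 -0.0008,-0.0025  time_s: 7.98
tool_pos: [0.5946, -0.1454, 0.1045]
tool_rot: [-0.0, 1.0, -0.001, -0.0]
force: [-3.0, 2.2, 6.0]
width: 0.0162
finger_force: 58.5
time_s: 8.98
tool_pos: [0.5393, -0.1607, 0.1045]
tool_rot: [-0.001, 1.0, -0.001, 0.0]
force: [0.5, 5.7, 4.0]
width: 0.0164
finger_force: 58.8
```

```bash
(
python3 -m pendant '[[[-0.0025,-0.0009,0,0,0,0,-1]]]'
python3 -m pendant '[[[-0.0024,-0.0011,0,0,0,0,-1]]]'
python3 -m pendant '[[[-0.0023,-0.0012,0,0,0,0,-1]]]'
python3 -m pendant '[[[-0.0023,-0.0013,0,0,0,0,-1]]]'
python3 -m pendant '[[[-0.0022,-0.0014,0,0,0,0,-1]]]'
python3 -m pendant '[[[-0.0021,-0.0015,0,0,0,0,-1]]]'
python3 -m pendant '[[[-0.0021,-0.0016,0,0,0,0,-1]]]'
python3 -m pendant '[[[-0.0020,-0.0017,0,0,0,0,-1]]]'
python3 -m pendant '[[[-0.0019,-0.0018,0,0,0,0,-1]]]'
python3 -m pendant '[[[-0.0018,-0.0019,0,0,0,0,-1]]]'
python3 -m pendant '[[[-0.0017,-0.0020,0,0,0,0,-1]]]'
python3 -m pendant '[[[-0.0016,-0.0021,0,0,0,0,-1]]]'
python3 -m pendant '[[[-0.0014,-0.0022,0,0,0,0,-1]]]'
python3 -m pendant '[[[-0.0013,-0.0023,0,0,0,0,-1]]]'
python3 -m pendant '[[[-0.0012,-0.0023,0,0,0,0,-1]]]'
python3 -m pendant '[[[-0.0011,-0.0024,0,0,0,0,-1]]]'
python3 -m pendant '[[[-0.0010,-0.0024,0,0,0,0,-1]]]'
python3 -m pendant '[[[-0.0008,-0.0025,0,0,0,0,-1]]]'
) | grep -E "pos|^force" > back.txt
cat > an.py <<'E'
import re,sys,numpy as np
n=[list(map(float,re.findall(r"-?\d+\.?\d*",l))) for l in open(sys.argv[1])]
for p,f in zip(n[::2],n[1::2]):
    d=np.array(p[:2])-[.5572,-.1135];r=np.hypot(*d);e=d/r
    print(f"{np.degrees(np.arctan2(d[1],d[0]))%360:.1f} r{r*1e3:.1f} rad {f[0]*e[0]+f[1]*e[1]:.1f} tan {-f[0]*e[1]+f[1]*e[0]:.1f} z {f[2]}")
E
python3 an.py back.txt
```

```text
247.1 r50.6 rad -6.1 tan 0.6 z 4.2
244.1 r50.6 rad -6.0 tan 1.5 z 3.3
241.3 r50.6 rad -5.8 tan 1.6 z 2.9
238.4 r50.7 rad -5.7 tan 1.0 z 2.7
236.1 r50.7 rad -5.5 tan 5.8 z -0.3
234.1 r50.8 rad -6.3 tan 9.4 z -2.8
231.7 r50.8 rad -5.5 tan 10.5 z -4.2
229.1 r50.9 rad -6.4 tan 11.8 z -4.2
226.3 r50.9 rad -5.9 tan 12.5 z -3.5
223.1 r50.9 rad -6.0 tan 10.4 z -2.4
219.5 r51.1 rad -6.4 tan 4.6 z -0.3
215.7 r51.0 rad -4.7 tan 1.0 z 1.8
212.4 r51.1 rad -4.5 tan 1.2 z 2.8
209.3 r51.1 rad -5.2 tan -0.1 z 3.8
206.2 r51.2 rad -5.1 tan 0.6 z 5.1
203.2 r51.2 rad -4.6 tan 1.0 z 5.0
200.3 r51.3 rad -5.0 tan 0.8 z 4.8
197.5 r51.3 rad -3.8 tan 1.2 z 5.4
```

```bash
(
python3 -m pendant '[[[0.0008,0.0025,0,0,0,0,-1]]]'
python3 -m pendant '[[[0.0010,0.0024,0,0,0,0,-1]]]'
python3 -m pendant '[[[0.0011,0.0024,0,0,0,0,-1]]]'
python3 -m pendant '[[[0.0012,0.0023,0,0,0,0,-1]]]'
python3 -m pendant '[[[0.0013,0.0023,0,0,0,0,-1]]]'
python3 -m pendant '[[[0.0014,0.0022,0,0,0,0,-1]]]'
python3 -m pendant '[[[0.0016,0.0021,0,0,0,0,-1]]]'
python3 -m pendant '[[[0.0017,0.0020,0,0,0,0,-1]]]'
python3 -m pendant '[[[0.0018,0.0019,0,0,0,0,-1]]]'
python3 -m pendant '[[[0.0019,0.0018,0,0,0,0,-1]]]'
python3 -m pendant '[[[0.0020,0.0017,0,0,0,0,-1]]]'
python3 -m pendant '[[[0.0021,0.0016,0,0,0,0,-1]]]'
python3 -m pendant '[[[0.0021,0.0015,0,0,0,0,-1]]]'
python3 -m pendant '[[[0.0022,0.0014,0,0,0,0,-1]]]'
python3 -m pendant '[[[0.0023,0.0013,0,0,0,0,-1]]]'
python3 -m pendant '[[[0.0023,0.0012,0,0,0,0,-1]]]'
) | grep -E "pos|^force" > fwd.txt; python3 an.py fwd.txt
```

```text
199.8 r51.3 rad -5.3 tan -1.3 z 5.9
203.0 r51.3 rad -4.1 tan -0.8 z 6.6
205.8 r51.2 rad -5.5 tan -1.8 z 6.0
208.7 r51.2 rad -5.3 tan -1.5 z 6.8
211.6 r51.2 rad -6.2 tan -2.1 z 7.0
214.4 r51.1 rad -5.5 tan -0.6 z 6.2
217.0 r51.1 rad -5.3 tan -5.2 z 8.5
219.1 r51.0 rad -5.8 tan -8.4 z 11.4
221.3 r50.9 rad -4.1 tan -11.5 z 12.9
223.7 r50.9 rad -3.9 tan -12.5 z 14.0
226.4 r50.9 rad -2.7 tan -11.8 z 14.3
229.5 r50.9 rad -3.4 tan -10.1 z 13.5
233.1 r50.8 rad -4.1 tan -6.2 z 11.7
236.7 r50.7 rad -3.9 tan -3.2 z 9.2
240.4 r50.6 rad -4.6 tan -0.9 z 8.0
243.3 r50.6 rad -3.9 tan -1.4 z 7.9
```

```bash
python3 -m pendant '[[[-0.0023,-0.0012,0,0,0,0,-1],[-0.0046,-0.0025,0,0,0,0,-1],[-0.0068,-0.0039,0,0,0,0,-1],[-0.0089,-0.0054,0,0,0,0,-1],[-0.0110,-0.0070,0,0,0,0,-1],[-0.0130,-0.0087,0,0,0,0,-1],[-0.0130,-0.0087,0,0,0,0,-1],[-0.0130,-0.0087,0,0,0,0,-1]]]'  | grep -E "pos|^force|time" |tee o.txt; sed -i 1d o.txt; python3 an.py o.txt
```

```text
time_s: 14.22
tool_pos: [0.5232, -0.1514, 0.1046]
force: [11.5, -1.9, 1.5]
228.1 r50.9 rad -6.3 tan 9.8 z 1.5
```

```bash
python3 -m pendant '[[[-0.0014,-0.0013,0,0,0,0,-1],[-0.0014,-0.0013,0,0,0,0,-1],[-0.0014,-0.0013,0,0,0,0,-1]]]'  | grep -E "pos|^force" |tee o.txt;  python3 an.py o.txt
python3 -m pendant '[[[0.0008,0.0007,0,0,0,0,-1],[0.0008,0.0007,0,0,0,0,-1],[0.0008,0.0007,0,0,0,0,-1]]]'  | grep -E "pos|^force" |tee o.txt;  python3 an.py o.txt
```

```text
tool_pos: [0.5219, -0.1502, 0.1046]
force: [11.6, -2.2, 0.2]
226.1 r50.9 rad -6.5 tan 9.9 z 0.2
tool_pos: [0.5221, -0.1504, 0.1046]
force: [7.8, 0.2, 2.9]
226.4 r50.9 rad -5.5 tan 5.5 z 2.9
```

```bash
python3 -m pendant '[[[0.0008,0.0007,0,0,0,0,-1],[0.0008,0.0007,0,0,0,0,-1],[0.0008,0.0007,0,0,0,0,0.2],[0.0008,0.0007,0,0,0,0,0.2],[0.0008,0.0007,0,0,0,0,0.2],[0.0008,0.0007,-0.03,0,0,0,0.2],[0.0008,0.0007,-0.07,0,0,0,0.2],[0.0008,0.0007,-0.105,0,0,0,0.2],[0.0008,0.0007,-0.105,0,0,0,0.2]]]'; python3 look.py pics/w2.png
```

```text
time_s: 16.1
tool_pos: [0.5226, -0.1511, 0.2113]
tool_rot: [0.001, 1.0, -0.001, 0.002]
force: [0.1, -0.0, -1.0]
width: 0.0512
finger_force: 0.0
[ 0.52256918 -0.15113665  0.21132387] 0.05122991781813516 [[ 1.    -0.001  0.004]
 [-0.001 -1.    -0.002]
 [ 0.004  0.002 -1.   ]]
```

View pics/w2.png

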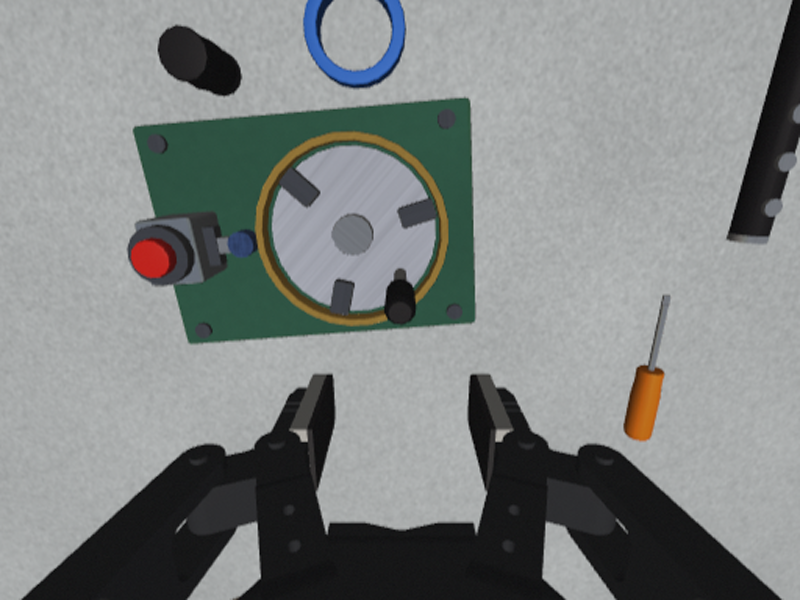

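The wrist view shows the knob's top at (400,313), the ring centred near (352,229) and the plunger's top at (152,258).

Run:
```python
from h import *
d=np.load("w.npz");c={"camera_matrix":d["K"],"pose":d["P"]}
f=lambda u,v,z:proj(c,u*.64,v*.64,z)
r2=(f(352,133,.054)+f(352,325,.054))/2;k=f(400,313,.138);p=f(152,258,.086)
print(r2,k,p,np.linalg.norm((k-r2)[:2]),np.linalg.norm((p-r2)[:2]),(p-r2))
for q in(k-r2,k-[.5572,-.1135,0]):print(np.degrees(np.arctan2(q[1],q[0]))%360)
```

```text
[ 0.55551623 -0.11417452  0.054     ] [ 0.52218582 -0.15107369  0.138     ] [0.54507144 0.02360844 0.086     ] 0.049723889089172316 0.13817828119764375 [-0.01044479  0.13778296  0.032     ]
227.90901736980075
227.01945565148222
```

```bash
python3 -m pendant '[[[0.008,-0.058,0,0,0,0,-1],[0.016,-0.116,0,0,0,0,-1],[0.023,-0.1745,0,0,0,0,-1],[0.023,-0.1745,0.03,0,0,0,-1],[0.023,-0.1745,0.08,0,0,0,-1],[0.023,-0.1745,0.115,0,0,0,-1],[0.023,-0.1745,0.115,0,0,0,-1],[0.023,-0.1745,0.115,0,0,0,-1]]]'; python3 look.py pics/w3.png
```

```text
time_s: 17.15
tool_pos: [0.5455, 0.0237, 0.095]
tool_rot: [0.0, 1.0, -0.001, 0.001]
force: [-0.4, -0.2, 0.3]
width: 0.0002
finger_force: 0.0
[0.54551443 0.02371694 0.09495989] 0.0002023175049577379 [[ 1.    -0.001  0.001]
 [-0.001 -1.    -0.   ]
 [ 0.001  0.    -1.   ]]
```

View pics/w3.png

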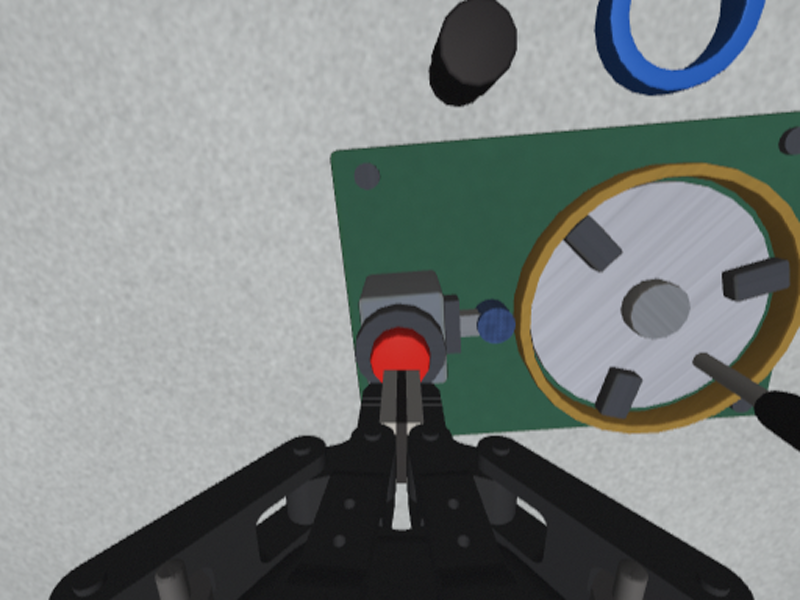

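The shut fingertips (400,370) sit over the red plunger cap, and the knob is clear to the right. Now I'll press in small steps.

```bash
(python3 -m pendant '[[[0,0,0.006,0,0,0,-1],[0,0,0.010,0,0,0,-1],[0,0,0.012,0,0,0,-1],[0,0,0.012,0,0,0,-1]]]'
python3 -m pendant '[[[0,0,0.001,0,0,0,-1],[0,0,0.0015,0,0,0,-1]]]'
python3 -m pendant '[[[0,0,0.0007,0,0,0,-1],[0,0,0.001,0,0,0,-1]]]') | grep -E "pos|^force"
```

```text
tool_pos: [0.545, 0.0238, 0.0819]
force: [0.6, 0.4, 0.2]
tool_pos: [0.5451, 0.0238, 0.0805]
force: [-0.4, 0.3, -0.2]
tool_pos: [0.545, 0.0238, 0.0795]
force: [-0.4, -0.4, -0.6]
```

```bash
python3 - <<'E'
from h import *
d=np.load("w.npz");c={"camera_matrix":d["K"],"pose":d["P"]}
f=lambda u,v,z:proj(c,u*.64,v*.64,z)
print(f(401,356,.086),f(372,356,.086),f(430,356,.086),f(401,328,.086))
h=np.linalg.inv(d["P"])@np.array([.5455,.0237,.095,1]);q=d["K"]@h[:3];print(q[:2]/q[2]/.64)
E
python3 look.py pics/w4.png
```

```text
[0.54699043 0.02338875 0.086     ] [0.54699091 0.03661905 0.086     ] [0.54698995 0.01015771 0.086     ] [0.56071422 0.02339327 0.086     ]
[400.30564084 368.02130319]
[0.54502767 0.0238492  0.07946608] -5.731443884616566e-05 [[ 1.    -0.001 -0.   ]
 [-0.001 -1.     0.   ]
 [-0.    -0.    -1.   ]]
```

View pics/w4.png

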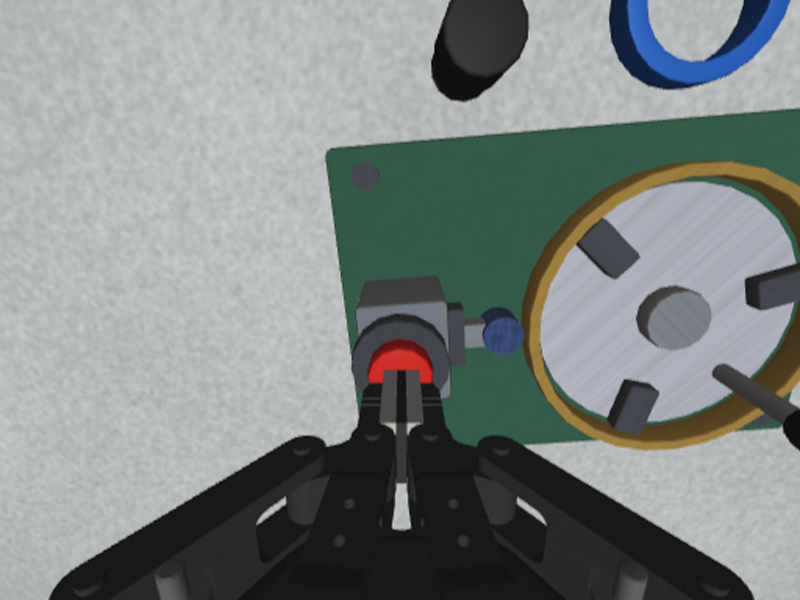

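The tips are still over the cap with no contact force yet, so I'll keep going down in small steps.

```bash
(python3 -m pendant '[[[0,0,0.001,0,0,0,-1],[0,0,0.001,0,0,0,-1]]]'
python3 -m pendant '[[[0,0,0.001,0,0,0,-1],[0,0,0.001,0,0,0,-1]]]') | grep -E "pos|^force"
```

```text
tool_pos: [0.545, 0.0239, 0.0784]
force: [0.3, 0.3, 0.9]
tool_pos: [0.545, 0.0239, 0.0774]
force: [-0.2, -0.6, -0.2]
```

```bash
(python3 -m pendant '[[[0,0,0.001,0,0,0,-1],[0,0,0.001,0,0,0,-1]]]'
python3 -m pendant '[[[0,0,0.001,0,0,0,-1],[0,0,0.001,0,0,0,-1]]]'
python3 -m pendant '[[[0,0,0.001,0,0,0,-1],[0,0,0.001,0,0,0,-1]]]') | grep -E "pos|^force"
```

```text
tool_pos: [0.545, 0.0239, 0.0764]
force: [-0.5, 0.6, -0.1]
tool_pos: [0.545, 0.0239, 0.0754]
force: [-0.3, 0.3, 0.4]
tool_pos: [0.545, 0.0238, 0.0744]
force: [-0.6, -0.1, 0.8]
```

Run:
```python
from h import *
a=camera("scene")["pixels"][150:240,220:310,::-1];b=camera("wrist")["pixels"][180:300,190:310,::-1]
cv2.imwrite("pics/c.png",np.hstack([cv2.resize(i,(400,400),interpolation=cv2.INTER_CUBIC) for i in(a,b)]))
```

```text
(no output)
```

View pics/c.png

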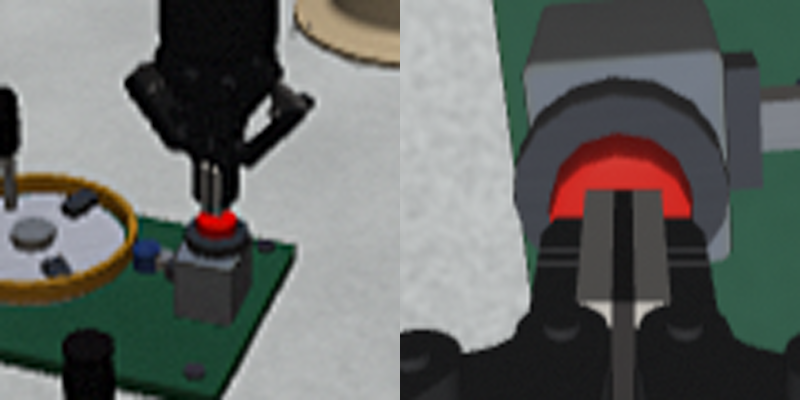

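The tips still look to be above the cap and the force is zero. I'll continue in 1 mm steps and watch the force.

```bash
(python3 -m pendant '[[[0,0,0.001,0,0,0,-1],[0,0,0.001,0,0,0,-1]]]'
python3 -m pendant '[[[0,0,0.001,0,0,0,-1],[0,0,0.001,0,0,0,-1]]]') | grep -E "pos|^force"
python3 - <<'E'
from h import *
b=camera("wrist")["pixels"].astype(int);m=(b[...,0]>140)&(b[...,1]<80)
v,u=np.nonzero(m[:,150:350]);print(v.min(),v.max(),u.min()+150,u.max()+150)
r=m[:,150:350];print([(i,r[i].sum()) for i in range(v.min(),v.max()+1)])
E
```

```text
tool_pos: [0.545, 0.0239, 0.0734]
force: [-0.2, -0.6, 0.2]
tool_pos: [0.545, 0.0239, 0.0724]
force: [-0.7, -0.5, 0.2]
228 246 235 276
[(228, np.int64(7)), (229, np.int64(16)), (230, np.int64(22)), (231, np.int64(24)), (232, np.int64(27)), (233, np.int64(29)), (234, np.int64(31)), (235, np.int64(34)), (236, np.int64(35)), (237, np.int64(14)), (238, np.int64(16)), (239, np.int64(15)), (240, np.int64(15)), (241, np.int64(16)), (242, np.int64(17)), (243, np.int64(17)), (244, np.int64(17)), (245, np.int64(1)), (246, np.int64(1))]
```

```bash
(python3 -m pendant '[[[0,0,0.001,0,0,0,-1],[0,0,0.001,0,0,0,-1]]]'
python3 -m pendant '[[[0,0,0.001,0,0,0,-1],[0,0,0.001,0,0,0,-1]]]'
python3 -m pendant '[[[0,0,0.001,0,0,0,-1],[0,0,0.001,0,0,0,-1]]]') | grep -E "pos|^force"
python3 - <<'E'
from h import *
w=camera("wrist");b=w["pixels"].astype(int);m=(b[...,0]>140)&(b[...,1]<80)
v,u=np.nonzero(m[:,150:350]);print(v.min(),v.max(),u.min()+150,u.max()+150,w["camera_matrix"])
E
```

```text
tool_pos: [0.545, 0.0238, 0.0714]
force: [0.4, 0.1, -0.1]
tool_pos: [0.545, 0.0239, 0.0704]
force: [-0.7, 0.4, 0.3]
tool_pos: [0.545, 0.0238, 0.0694]
force: [0.9, -0.5, -0.6]
230 244 236 276 [[266.15493582   0.         256.48123098]
 [  0.         266.15493582 196.06835178]
 [  0.           0.           1.        ]]
```

Run:
```python
from h import *
from scipy.spatial.transform import Rotation as R
s=read_state();w=camera("wrist")
T=np.eye(4);T[:3,:3]=R.from_quat(np.roll(s["tool_rot"],-1)).as_matrix();T[:3,3]=s["tool_pos"]
I=np.linalg.inv(T@w["hand_eye"]);K=w["camera_matrix"]
def pj(p):
    h=I@np.array([*p,1]);q=K@h[:3];return (q[:2]/q[2]).round(1)
for x in(.543,.547,.551):
  for z in(.068,.080,.086):print(x,z,"top edge",pj((x+.014,.0235,z)),"centre",pj((x,.0235,z)))
t=s["tool_pos"]
for b in(0,.01,.02):print("tip back",b,pj(t+[0,0,b]),"front edge",pj(t+[.011,0,b]))
cv2.imwrite("pics/d.png",cv2.resize(w["pixels"][200:290,200:320,::-1],(800,600),interpolation=cv2.INTER_CUBIC))
```

```text
0.543 0.068 top edge [256.7 218.5] centre [256.7 237.1]
0.543 0.08 top edge [256.7 226.1] centre [256.7 245.8]
0.543 0.086 top edge [256.7 230.3] centre [256.7 250.6]
0.547 0.068 top edge [256.7 213. ] centre [256.7 231.9]
0.547 0.08 top edge [256.7 220.3] centre [256.7 240.3]
0.547 0.086 top edge [256.7 224.3] centre [256.7 244.9]
0.551 0.068 top edge [256.7 207.4] centre [256.7 226.6]
0.551 0.08 top edge [256.7 214.4] centre [256.7 234.7]
0.551 0.086 top edge [256.7 218.2] centre [256.7 239.1]
tip back 0 [256.2 235.5] front edge [256.2 220.7]
tip back 0.01 [256.2 242.6] front edge [256.2 227.2]
tip back 0.02 [256.1 250.6] front edge [256.1 234.4]
```

View pics/d.png

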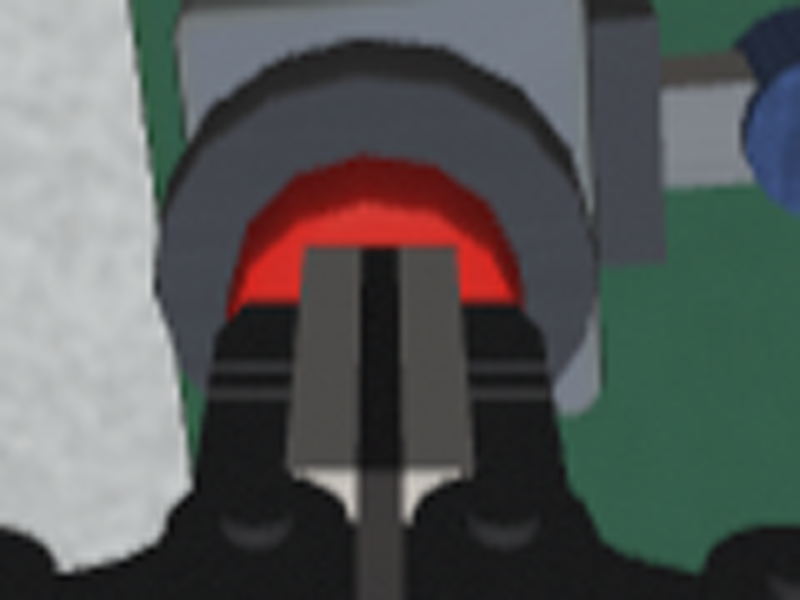

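The cap is still fully up. Its top edge is at crop (370,203), and the shut tips at (380,247) hang above it, so the tips sit farther back than nominal. I'll continue down, watching the force.

```bash
(python3 -m pendant '[[[0,0,0.001,0,0,0,-1],[0,0,0.0015,0,0,0,-1]]]'
python3 -m pendant '[[[0,0,0.001,0,0,0,-1],[0,0,0.0015,0,0,0,-1]]]'
python3 -m pendant '[[[0,0,0.001,0,0,0,-1],[0,0,0.0015,0,0,0,-1]]]'
python3 -m pendant '[[[0,0,0.001,0,0,0,-1],[0,0,0.0015,0,0,0,-1]]]') | grep -E "pos|^force"
```

```text
tool_pos: [0.5451, 0.0238, 0.0681]
force: [-0.3, -0.5, 1.4]
tool_pos: [0.5451, 0.0238, 0.0666]
force: [-0.9, -0.3, 2.2]
tool_pos: [0.5451, 0.0238, 0.0651]
force: [0.1, 0.4, 3.7]
tool_pos: [0.5451, 0.0238, 0.0636]
force: [-0.3, 0.4, 4.2]
```

```bash
(python3 -m pendant '[[[0,0,0.0006,0,0,0,-1],[0,0,0.001,0,0,0,-1],[0,0,0.001,0,0,0,-1]]]'
python3 -m pendant '[[[0,0,0.0006,0,0,0,-1],[0,0,0.0006,0,0,0,-1]]]') | grep -E "pos|^force"
```

```text
tool_pos: [0.5451, 0.0238, 0.0627]
force: [-0.7, 0.4, 5.3]
tool_pos: [0.5452, 0.0238, 0.0626]
force: [-2.4, 0.5, 11.9]
```

The force rose to 12 N with no further travel, so the plunger is at its stop. Now I'll retract.

```bash
python3 -m pendant '[[[0,0,-0.005,0,0,0,-1],[0,0,-0.02,0,0,0,-1],[0,0,-0.06,0,0,0,-1],[0,0,-0.11,0,0,0,-1],[0,0,-0.15,0,0,0,-1],[0,0,-0.15,0,0,0,-1],[0,0,-0.15,0,0,0,-1],[0,0,-0.15,0,0,0,-1]]]'; python3 look.py pics/w5.png
```

```text
time_s: 23.62
tool_pos: [0.5445, 0.0239, 0.2106]
tool_rot: [-0.0, 1.0, -0.001, -0.001]
force: [-0.1, -0.1, -0.2]
width: 0.0
finger_force: 0.0
[0.54445703 0.02389285 0.21064682] 3.100227652750032e-05 [[ 1.    -0.001 -0.003]
 [-0.001 -1.     0.   ]
 [-0.003 -0.    -1.   ]]
```

View pics/w5.png

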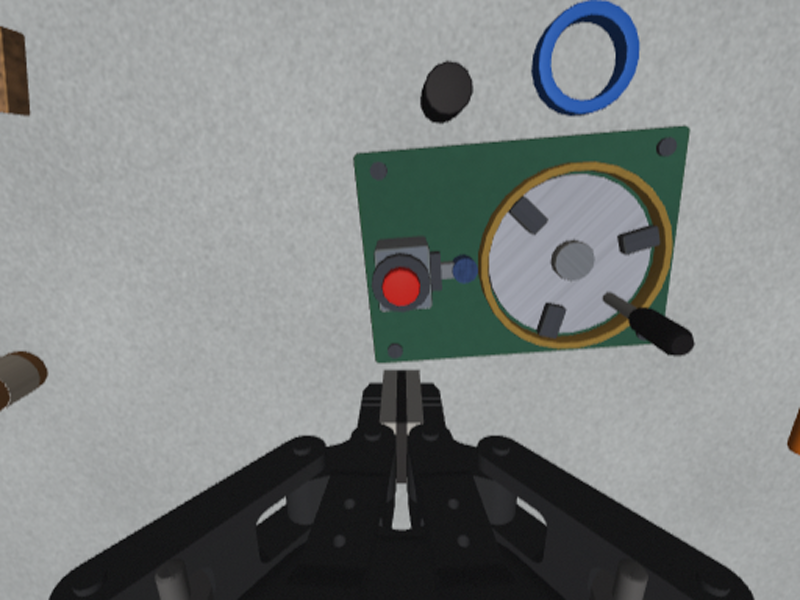

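The plunger (401,286) is back up, the knob (676,335) stands where I left it, and nothing else has been disturbed.

```bash
python3 -c "from cell import *;print(close_job())"
```

```text
the job is handed in; nothing more can be done
None
```

The ring is parked at its hardest-drag point (about 12 N, the middle of the drag felt in both turning directions) and the knob let go; the plunger was then pressed to its stop and released, and the job was handed in at about 24 s with no verdict returned.

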